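Lock a battery in the test fixture with a T-stud

TASK

Clamp the battery in the test fixture: take the T-stud out of the rack, drop its head into the fixture's T-slot until its collar sits on the rail, and slide it along so that it pushes the battery against the sprung contacts until the stud meets the stop in the slot. There give it a quarter turn so that it locks and holds the battery against the springs, then let go; feel your way, never ram or force the stud, and leave everything else alone.

Things in the scene. Friction and masses are not known exactly. Their poses are not given: they have to be found in the camera images.
- stud: steel T-stud, 69 mm tall, upright in the rack. Origin: centre of its T-head's underside, z up. Head 26 mm long (its x, ends rounded), 9 wide (y), 8 thick; then a round 9 mm stem; a round collar 28 mm across from 17 to 33 mm above the origin; on top a flat wing grip 34 mm long (x, parallel to the head), 10 mm thick (y), 33 to 69 mm above the origin. 140 g
- rack: fixed grey block 130 x 50 x 24 mm; origin centre of its underside. Two through slots 31 x 14 mm, long along its x, at x = -32 mm (holds the stud, collar resting on the rack) and x = +32 mm (holds the thumbscrew)
- fixture: fixed aluminium fixture 244 x 56 mm, its x along the T-slot towards the sprung contacts; origin at bench height under the slot's centre line. Rail top 24 mm above it. With the collar on the rail the stud's origin is 7 mm above the fixture's, and the stud can rise 2 mm. Ramming: over 45 N between stud and fixture, or over 25 N once the battery is on the springs; about 10 N at the stop is right
- slot_entry (a point): point on the slot's centre line at rail top height, at fixture x = -70 mm (axes as the fixture's): the stud can be dropped in here or up to 25 mm to either side, head along the slot. Slot mouth 12.5 mm wide, lips 7 mm thick; channel below 10.5 mm high and 22 mm wide, too narrow to turn the head except at the locking place
- lock_zone (a point): nearest possible locking place: slot centre line, rail top, fixture x = -16 mm. The true one is where the stem meets a steel stop that closes the slot, set by hand 0 to 32 mm beyond this point (+x); it is not measured and must be felt: the force climbs steeply within 1 mm. There, 18 mm long notches in the channel's sides let the head turn, either way round, if the stud is within 2 mm
- battery: black battery 60 x 36 x 16 mm, 110 g, loose on the rail top between two guides (40 mm apart, 12 mm high, fixture x = -28 to +96 mm), long along the fixture's x; origin centre of its underside. It starts up to 8 mm short of the contacts, near end at fixture x = -12 to -20 mm. The stud's collar pushes this end
- dock (a joint): how far the sprung contact block is pushed in (m, 0 free, along the fixture's +x, at most 0.046). Pushing takes about 1.2 N at first and 0.12 N more per mm. With the stud at the stop it reads 0.010 to 0.042; once turned and released the springs push the stud back up to 5 mm against its notches, and it stays above 0.003
- thumbscrew: round-headed steel thumbscrew, 28 mm knob, standing in the rack's other slot, 64 mm from the stud; leave it alone. Origin at the bottom of its shank
- spare_a: spare battery like the one under test, lying on the bench; origin centre of its underside; leave alone
- spare_b: second spare battery on the bench; origin centre of its underside; leave alone
- driver: screwdriver lying on the bench; leave alone
- tape: roll of paper tape, 56 mm across, 19 mm high, lying flat; origin under its centre; leave alone
- traypack0: spare battery in the blue tray; leave alone
- jar: small open white pot, 60 mm across, 50 mm high; leave alone

How it is judged:
By the outcome, as a careful person would: the job done as asked, in the order asked, and still so for the second after the job is handed in, with the robot touching nothing.
It also fails if it takes over 64 s, if anything falls off the work surface, if the arm or the gripper's body presses on something with over 40 N, if the wrist force passes 120 N, or if a joint passes its speed limit or range.

ROBOT

A 6-joint arm with a two-finger parallel gripper is mounted at the origin on the work surface. World frame = base frame: x ahead of the robot, y to its left, z up, the work surface at z = 0. Lengths are in m, angles in rad, forces in N, time in s.
With the tool pointing down it reaches from about 0.375 to 0.825 m from the base axis. Payload 5.5 kg.
Tool frame: the origin (TCP) lies at the very end of the fingers, on their centre line; the grasp point (between the pads) lies 19 mm behind it; x points along the fingers, y is the direction in which the jaws open and shut, and the axes are right-handed (so a half turn about x gives the same grasp; the last joint's range is limited). The gripper opens to 85 mm and grips with 20 to 120 N. Pads are 22 mm wide; open, the fingers measure 114 mm over their backs; the gripper's body (76 mm by 85 mm) begins 54 mm behind the grasp point. The pads swing forward as they close: fully open they stand 13 mm farther back than shut.
Start: joints at [1.181, 0.314, -0.047, 1.21, 0, 1.571], TCP at [0.228, 0.555, 0.231] pointing down, gripper open.
Joint ranges: [-2.67, 2.67], [-0.69, 1.73], [-1.03, 1.25], [-2.08, 2.16], [-1.42, 1.45], [-3.14, 3.14]. Speed limits (rad/s): [2.39, 2.39, 3.01, 3.14, 3.14, 3.14].

INTERFACE

Orientations are given as a unit quaternion [w, x, y, z].
In Python, from plant import arm gives the robot as it stands.
- The arm moves only by the tool apply_moves, never from a script. Its argument "targets" is a list of rows, each a list of 6 numbers: the shift along the tool's x, y, z in mm, then the turn, a rotation vector about the tool's x, y, z in rad. In form: [[x, y, z, wx, wy, wz], ...]. A call has exactly 8 rows; each row shifts and turns the commanded pose from where the row before left it, along the tool's axes as they then stand; what a row does not reach is not made up. A row lasts 1/8 s, in which the tool goes at most 62.5 mm and 10.7 degrees, less where a joint would pass 70% of its speed; a pose out of reach is approached as far as the arm can. A call is refused whole if a number of a shift passes 62.5 or a number of a turn 0.188, either way. A call with a gripper value outside its range is refused whole. "grip" is the closure, from 0 (fully open) to 1 (shut), set as the call begins (left out, the last holds). The fingers move at their own pace and stop on an object; "grip_force" is the grip in N (left out, the last holds). Time passes only in rows, so rows that do not move let the fingers close, or fill a call up. It gives the time, the measured TCP pose, the force and the opening at its end, in the units of the state.
- arm.observe(): the state, without advancing time (a new reading comes with each control period).
- arm.read_camera(name): name is "scene" or "top"; returns the picture (400x640x3 uint8, red, green, blue); there is no depth.
- arm.calibration(name): a dict with "K" (3x3 intrinsics, pixels), "position" and "orientation" of the camera in the world. Camera axes: x right, y up, looking along -z (the intrinsics and any distortion apply to the point x, -y, -z); pixel columns grow to the right and rows downward; lengths in m; the calibration is good to about 2 mm. A picture is of the moment at which its call begins. calibration takes no time and is no camera call.
- arm.job_done(): hands the job in, once; it reports no verdict.
The state is a dict: "time": time; "q": joint angles; "dq": joint speeds; "tau": joint torques, N m; "ee_pos": TCP position; "eef_rot": TCP orientation; "ft_force": force on the tool from outside, world axes, zero at the start; "moment": the same for the moment, N m; "width": finger opening in m.
Only numpy, scipy, OpenCV 4.12 (cv2) and the standard library are available. Lean on these libraries where they do the work, as an engineer would, in place of code of your own. Each camera call takes 0.05 s, during which the arm holds its last target.

## Working session

There is one attempt and no reset: what is moved stays moved. The work goes in short steps, Python scripts to look and compute and a tool call to move; the robot and the scene stay as the last step left them, time stands still between calls to the robot, and variables do not carry over. Pictures are saved under pics/ and viewed, and the job is handed in when it is done.

Besides the shell and the picture viewer there is one more tool, called after "Request:" by a JSON object that holds its "api" and its "payload". apply_moves: Moves the arm, as the interface text tells. Its arguments: {"type":"object","properties":{"targets":{"type":"array","items":{"type":"array","items":{"type":"number"}}},"grip":{"type":"number"},"grip_force":{"type":"number"}},"required":["targets"]}

```bash
mkdir -p pics; ls; python3 - <<'E'
from plant import arm
import cv2
s=arm.observe()
for k in s: print(k,s[k])
for n in ("scene","top"):
    c=arm.calibration(n); print(n,c)
    cv2.imwrite(f"pics/{n}0.png",arm.read_camera(n)[:,:,::-1])
E
```

```text
pics
time 0.0
q [ 1.18101494e+00  3.14195762e-01 -4.80946715e-02  1.21022641e+00
 -1.34649351e-05  1.57080697e+00]
dq [-0.00236973 -0.00148436  0.00025419  0.00068698  0.0002669   0.0010504 ]
tau [ 4.19474920e-03 -5.39590895e+01  3.39747298e+01  1.94084714e-02
  3.47133000e-04  1.08056378e-05]
ee_pos [0.22776832 0.55443975 0.23044589]
eef_rot [ 0.69360632  0.13634374  0.69383258 -0.13753914]
ft_force [0.21009337 0.06786276 0.54872322]
moment [0.01482131 0.00346497 0.00537129]
width 0.08548515236350006
scene {'K': array([[366.38997277,   0.        , 319.26536007],
       [  0.        , 366.38997277, 207.91068917],
       [  0.        ,   0.        ,   1.        ]]), 'position': array([ 1.01021981, -0.49977036,  0.43865482]), 'orientation': array([0.8345822 , 0.43471185, 0.15408292, 0.30125839])}
top {'K': array([[481.26446887,   0.        , 322.90673118],
       [  0.        , 481.26446887, 200.29283862],
       [  0.        ,   0.        ,   1.        ]]), 'position': array([ 0.43271174, -0.05568461,  1.19790187]), 'orientation': array([ 0.70519979,  0.06442673, -0.05944425, -0.70356864])}
```

View pics/scene0.png

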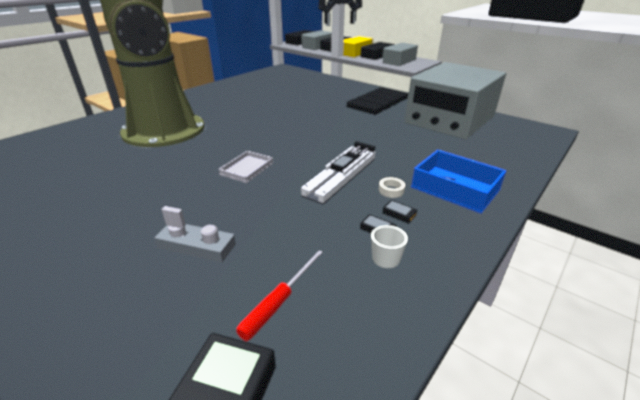

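View pics/top0.png

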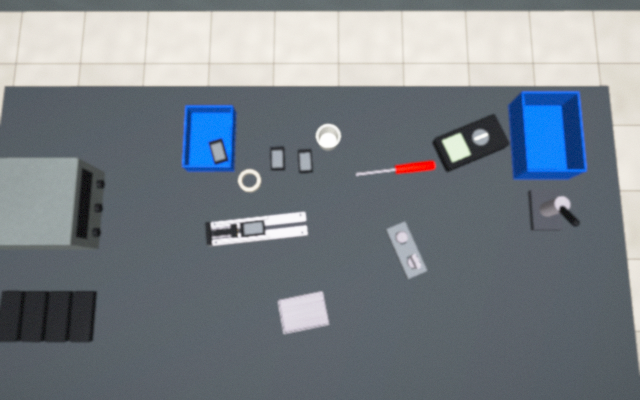

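The scene view shows the stud at about (173,220) in the rack, the thumbscrew at (209,235), and the fixture around (340,170). In the top view the rack is at (407,250) with the stud at (414,262). The fixture spans (207..308, 228), with its contacts at the left end. I'll zoom in next.

```bash
python3 - <<'E'
import cv2,numpy as np
t=cv2.imread("pics/top0.png"); s=cv2.imread("pics/scene0.png")
a=cv2.resize(t[200:255,200:315],None,fx=6.5,fy=6.5,interpolation=cv2.INTER_CUBIC)
b=cv2.resize(t[215:285,380:435],None,fx=8,fy=8,interpolation=cv2.INTER_CUBIC)
c=cv2.resize(s[135:205,295:385],None,fx=8,fy=8,interpolation=cv2.INTER_CUBIC)
d=cv2.resize(s[200:265,150:240],None,fx=8,fy=8,interpolation=cv2.INTER_CUBIC)
for n,i in zip("abcd",(a,b,c,d)): cv2.imwrite(f"pics/z_{n}.png",i)
E
```

```text
(no output)
```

View pics/z_a.png

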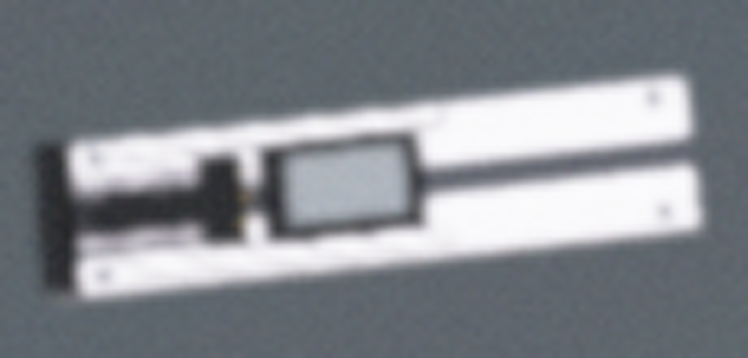

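View pics/z_b.png

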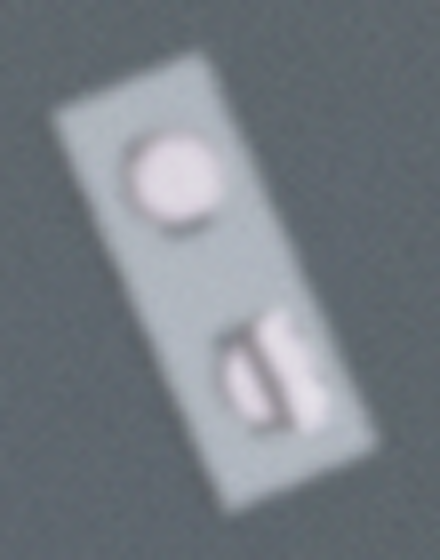

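View pics/z_c.png

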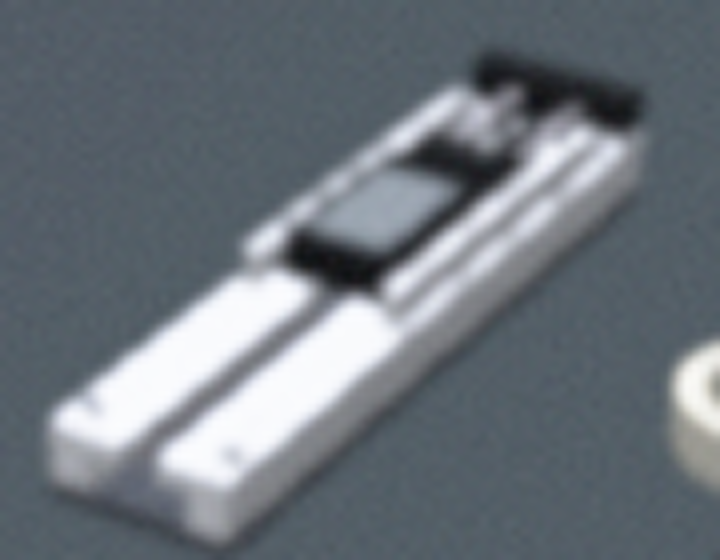

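View pics/z_d.png

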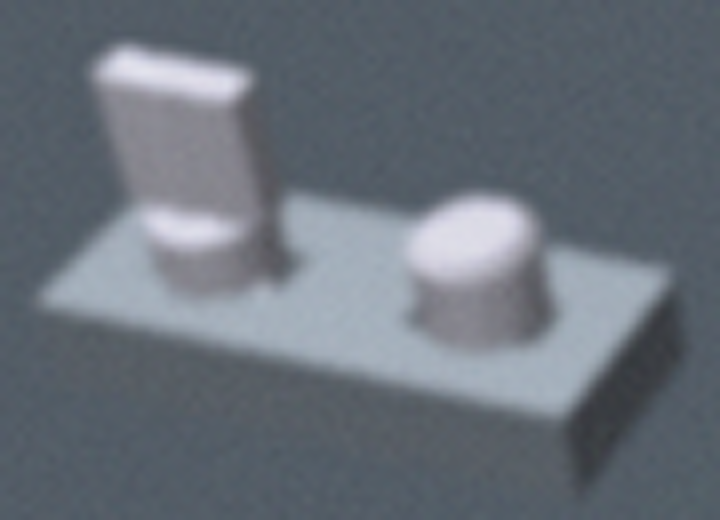

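```bash
cat > h.py <<'E'
import numpy as np,cv2
from scipy.spatial.transform import Rotation as R
from plant import arm
def cam(n):
    c=arm.calibration(n); q=c["orientation"]
    return c["K"],c["position"],R.from_quat([q[1],q[2],q[3],q[0]]).as_matrix()
def ray(n,uv):
    K,p,M=cam(n); uv=np.atleast_2d(uv)
    d=np.c_[(uv-K[:2,2])/[K[0,0],K[1,1]],np.ones(len(uv))]*[1,-1,-1]
    d=d@M.T; return p,d/np.linalg.norm(d,axis=1)[:,None]
def plane(n,uv,z):
    p,d=ray(n,uv); return p+d*((z-p[2])/d[:,2])[:,None]
def proj(n,X):
    K,p,M=cam(n); c=(np.atleast_2d(X)-p)@M*[1,-1,-1]
    return c[:,:2]/c[:,2:]*[K[0,0],K[1,1]]+K[:2,2]
def tri(uv1,uv2,n1="top",n2="scene"):
    p1,d1=ray(n1,uv1);p2,d2=ray(n2,uv2);out=[];gap=[]
    for a,b in zip(d1,d2):
        A=np.c_[a,-b]; t=np.linalg.lstsq(A,p2-p1,rcond=None)[0]
        x=p1+t[0]*a;y=p2+t[1]*b; out.append((x+y)/2);gap.append(np.linalg.norm(x-y))
    return np.array(out),np.array(gap)
def up(im,box,f=8):
    x0,y0,x1,y1=box
    return cv2.resize(im[y0:y1,x0:x1],None,fx=f,fy=f,interpolation=cv2.INTER_CUBIC)
def back(uv,box,f=8): return (np.asarray(uv,float)+.5)/f-.5+np.array(box[:2])
E
python3 - <<'E'
from h import *
np.set_printoptions(precision=4,suppress=True)
t=cv2.imread("pics/top0.png"); s=cv2.imread("pics/scene0.png")
def quad(im,box,lo,hi,name):
    g=cv2.GaussianBlur(up(im,box).max(2),(0,0),3); m=((g>lo)&(g<=hi)).astype(np.uint8)
    cs,_=cv2.findContours(m,cv2.RETR_EXTERNAL,cv2.CHAIN_APPROX_NONE); c=max(cs,key=cv2.contourArea)
    h=cv2.convexHull(c); r=cv2.minAreaRect(h)
    for e in np.arange(.005,.1,.003):
        a=cv2.approxPolyDP(h,e*cv2.arcLength(h,True),True)
        if len(a)<=4: break
    o=up(im,box); cv2.drawContours(o,[a],-1,(0,0,255),1); cv2.imwrite(f"pics/q_{name}.png",o)
    return back(a[:,0],box), back(cv2.boxPoints(r),box)
for n,im in (("top",t),("scene",s)):
    print(n, im[230,350] if n=="top" else im[230,130])
print("rackgrey top",t[248,405],"scene",s[238,195],"side",s[243,175], "fix",t[222,290])
print("rack top",*quad(t,(380,215,435,285),132,255,"rt"))
print("fix top",*quad(t,(200,205,315,250),170,255,"ft"))
print("fix scn",*quad(s,(295,135,385,205),170,255,"fs"))
print("rack scn",*quad(s,(150,215,240,260),135,255,"rs"))
E
```

```text
top [108 103  95]
scene [100  90  81]
rackgrey top [189 182 175] scene [189 178 166] side [118 109 103] fix [223 218 220]
rack top [[403.5625 220.8125]
 [426.9375 269.3125]
 [409.3125 278.5625]
 [386.1875 230.0625]] [[384.978  228.4405]
 [405.0986 219.4711]
 [427.9027 270.6262]
 [407.7821 279.5956]]
fix top [[307.0625 227.5625]
 [304.9375 235.1875]
 [211.5625 242.1875]
 [213.3125 236.4375]] [[210.7668 235.2249]
 [306.6854 224.2627]
 [307.9078 234.9587]
 [211.9892 245.9209]]
fix scn [[372.4375 152.4375]
 [321.1875 199.5625]
 [314.5625 193.4375]
 [362.6875 151.1875]] [[313.0768 191.7464]
 [366.0696 145.1893]
 [373.4783 153.6222]
 [320.4855 200.1793]]
rack scn [[154.6875 236.8125]
 [163.8125 214.5625]
 [232.8125 233.5625]
 [219.3125 251.5625]] [[154.3199 237.8419]
 [160.3728 210.6037]
 [234.5037 227.0772]
 [228.4507 254.3154]]
```

```bash
cat >> h.py <<'E'
def edge(im,a,b,w=4,n=40,sgn=0,trim=.12):
    """subpixel edge line near segment a-b: returns point,dir,rms"""
    g=im.astype(np.float32).mean(2) if im.ndim==3 else im.astype(np.float32)
    a,b=np.array(a,float),np.array(b,float); d=(b-a)/np.linalg.norm(b-a); nn=np.array([-d[1],d[0]])
    s=np.arange(-w,w+.01,.25); P=[]
    for k in np.linspace(trim,1-trim,n):
        q=a+(b-a)*k+s[:,None]*nn
        v=cv2.remap(g,q[:,0].astype(np.float32)[None],q[:,1].astype(np.float32)[None],cv2.INTER_CUBIC)[0]
        gr=np.gradient(cv2.GaussianBlur(v[None],(0,0),2)[0]); gr=gr*sgn if sgn else abs(gr)
        i=int(np.argmax(gr)); wt=np.clip(gr-gr[i]*.5,0,None); m=abs(s-s[i])<1.6
        P.append(a+(b-a)*k+nn*(wt[m]*s[m]).sum()/wt[m].sum())
    P=np.array(P,np.float32)
    vx,vy,x,y=cv2.fitLine(P,cv2.DIST_HUBER,0,.01,.01).ravel()
    r=(P-[x,y])@[-vy,vx]
    return np.array([x,y]),np.array([vx,vy]),np.sqrt(np.median(r**2))
def isect(l,m):
    t=np.linalg.solve(np.c_[l[1],-m[1]],m[0]-l[0]); return l[0]+t[0]*l[1]
E
python3 - <<'E'
from h import *
np.set_printoptions(precision=4,suppress=True)
t=cv2.imread("pics/top0.png"); s=cv2.imread("pics/scene0.png")
def quad(im,p,w=3):
    L=[edge(im,p[i],p[(i+1)%4],w) for i in range(4)]
    print("rms",[round(float(l[2]),2) for l in L])
    return np.array([isect(L[i-1],L[i]) for i in range(4)])
rt=quad(t,[(386.5,229.1),(405.9,221.2),(427.2,269.6),(409,279.4)])
p=[(154.9,237.3),(220.6,252),(233.8,233.2)]
l1=edge(s,p[0],p[1],3);l2=edge(s,p[1],p[2],3);l3=edge(s,(188,224.2),p[2],3);l4=edge(s,p[0],(167,226.5),3)
rs=np.array([isect(l4,l1),isect(l1,l2),isect(l2,l3),isect(l3,l4)])
print("rack top px",rt,"scene",rs,[l[2] for l in (l1,l2,l3,l4)])
# correspondences: top TL,TR (thumbscrew end, far +x), BR,BL(stud end)
for z in (0.024,):
    A=plane("top",rt,z);B=plane("scene",rs,z)
    print("top@24",A,"len",np.linalg.norm(A-np.roll(A,-1,0),axis=1)); print("scene@24",B,np.linalg.norm(B-np.roll(B,-1,0),axis=1))
# scene project of A to match
pa=proj("scene",A);print("A in scene",pa)
idx=[int(np.argmin(np.linalg.norm(rs-x,axis=1))) for x in pa];print(idx)
X,g=tri(rt,rs[idx]);print("tri",X,g,X.mean(0))
print("--fixture")
ft={"top":edge(t,(211,222),(305.8,211.5),3),"bot":edge(t,(212.2,245.7),(308,235.2),3),"near":edge(t,(305.8,211.5),(308,235.2),3,trim=.1)}
sl_u=edge(t,(268,226.6),(305.5,222.8),2,trim=.05);sl_l=edge(t,(268,229.4),(305.5,225.6),2,trim=.05)
for k,l in ft.items(): print(k,l)
print("slot",sl_u,sl_l)
c1=isect(ft["top"],ft["near"]);c2=isect(ft["bot"],ft["near"])
fs={"near":edge(s,(301.5,187.5),(324.4,196.5),3,trim=.05),"right":edge(s,(324.4,196.5),(374.4,153.3),3),"left":edge(s,(301.5,187.5),(328,167),3)}
for k,l in fs.items(): print(k,l)
d1=isect(fs["near"],fs["left"]);d2=isect(fs["near"],fs["right"])
print("near corners top",c1,c2,"scene",d1,d2)
A=plane("top",[c1,c2],.024);B=plane("scene",[d1,d2],.024);print(A,B,"w",np.linalg.norm(A[0]-A[1]),np.linalg.norm(B[0]-B[1]))
print("tri",tri([c1,c2],[d2,d1]))
def yaw(n,l):
    q=plane(n,[l[0],l[0]+l[1]*20],.024);v=q[1]-q[0];return np.degrees(np.arctan2(v[1],v[0])),q[0]
for k,n,l in [("ttop","top",ft["top"]),("tbot","top",ft["bot"]),("su","top",sl_u),("sl","top",sl_l),("sr","scene",fs["right"]),("sleft","scene",fs["left"])]: print(k,yaw(n,l))
E
```

```text
rms [0.05, 0.07, 0.06, 0.05]
rack top px [[385.7804 228.7505]
 [404.628  220.7766]
 [427.0296 270.4108]
 [407.8175 278.6074]] scene [[153.4406 237.3423]
 [219.9653 251.9584]
 [234.099  233.7095]
 [171.4224 219.9147]] [np.float32(0.056812342), np.float32(0.025358126), np.float32(0.39466205), np.float32(0.029872067)]
top@24 [[ 0.5702 -0.2013  0.024 ]
 [ 0.59   -0.2479  0.024 ]
 [ 0.4695 -0.2987  0.024 ]
 [ 0.4498 -0.2518  0.024 ]] len [0.0507 0.1308 0.0508 0.1306]
scene@24 [[ 0.4691 -0.3002  0.024 ]
 [ 0.5897 -0.2493  0.024 ]
 [ 0.57   -0.2027  0.024 ]
 [ 0.4479 -0.2514  0.024 ]] [0.131  0.0506 0.1314 0.0532]
A in scene [[234.7993 233.381 ]
 [220.7452 251.5938]
 [154.3771 236.9958]
 [171.7824 220.4227]]
[2, 1, 0, 3]
tri [[ 0.5699 -0.2019  0.0236]
 [ 0.5897 -0.2486  0.0236]
 [ 0.4691 -0.2994  0.0236]
 [ 0.4497 -0.2519  0.0252]] [0.0013 0.0013 0.0015 0.0005] [ 0.5196 -0.2504  0.024 ]
--fixture
top (array([260.921 , 215.8733], dtype=float32), array([ 0.9936, -0.1126], dtype=float32), np.float32(0.047623392))
bot (array([261.9338, 239.9435], dtype=float32), array([ 0.9938, -0.1114], dtype=
[... 802 characters left out ...]
5302] [322.8885 195.7688]
[[ 0.6142 -0.0032  0.024 ]
 [ 0.5549 -0.0098  0.024 ]] [[ 0.5548 -0.0119  0.024 ]
 [ 0.6135 -0.0046  0.024 ]] w 0.05966591811675735 0.05920364354698191
tri (array([[ 0.6137, -0.0037,  0.0237],
       [ 0.5544, -0.0103,  0.0233]]), array([0.0015, 0.0016]))
ttop (np.float64(-83.34694707873922), array([0.6015, 0.1056, 0.024 ]))
tbot (np.float64(-83.45615749268721), array([0.5421, 0.1016, 0.024 ]))
su (np.float64(-83.87617881387138), array([0.5824, 0.0417, 0.024 ]))
sl (np.float64(-83.55088614856284), array([0.5745, 0.0393, 0.024 ]))
sr (np.float64(96.13131448627179), array([0.6018, 0.104 , 0.024 ]))
sleft (np.float64(96.65672584343932), array([0.5473, 0.0516, 0.024 ]))
```

```bash
python3 - <<'E'
from h import *
np.set_printoptions(precision=4,suppress=True)
t=cv2.imread("pics/top0.png"); s=cv2.imread("pics/scene0.png")
bt=(405,245,430,280);bs=(150,200,240,265)
g=cv2.GaussianBlur(up(t,bt,16).min(2),(0,0),4); cv2.imwrite("pics/wt.png",up(t,bt,16)); 
bs=(155,200,195,245);cv2.imwrite("pics/ws.png",up(s,bs,13))
st=back([(178,73)],(150,200));tt=back([(295,370)],(380,215))
print(tri(tt,st),plane("top",tt,.076),plane("scene",st,.076))
m=(g>195).astype(np.uint8)
cs,_=cv2.findContours(m,cv2.RETR_EXTERNAL,cv2.CHAIN_APPROX_NONE)
for c in cs:
    if cv2.contourArea(c)>300: 
        r=cv2.minAreaRect(c);print(back(r[0],bt,16),r[1],r[2],cv2.contourArea(c))
# predicted stud with nominal pose
y=np.radians(22.7);x=np.array([np.cos(y),np.sin(y),0]);yy=np.array([-x[1],x[0],0]);o=np.array([.4901,-.2627,.007])
C=[o+a*17e-3*x+b*5e-3*yy+[0,0,.069] for a,b in((-1,-1),(1,-1),(1,1),(-1,1))]
print("pred top",proj("top",C),"pred scene",proj("scene",C))
E
```

```text
(array([[ 0.4899, -0.2641,  0.0756]]), array([0.0003])) [[ 0.4898 -0.2642  0.076 ]] [[ 0.4905 -0.2642  0.076 ]]
[410.1023 263.2109] (113.303955078125, 40.511898040771484) 65.69544982910156 3755.5
[416.664  260.7087] (246.7460174560547, 77.4062728881836) 66.0689697265625 15070.5
pred top [[420.814  266.6695]
 [414.7084 253.0132]
 [410.774  254.6743]
 [416.8633 268.3464]] pred scene [[162.157  208.119 ]
 [179.3508 211.5409]
 [182.7876 208.2956]
 [165.7626 204.9565]]
```

View pics/wt.png

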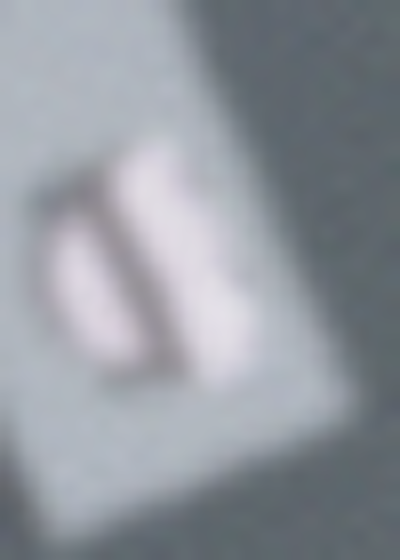

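View pics/ws.png

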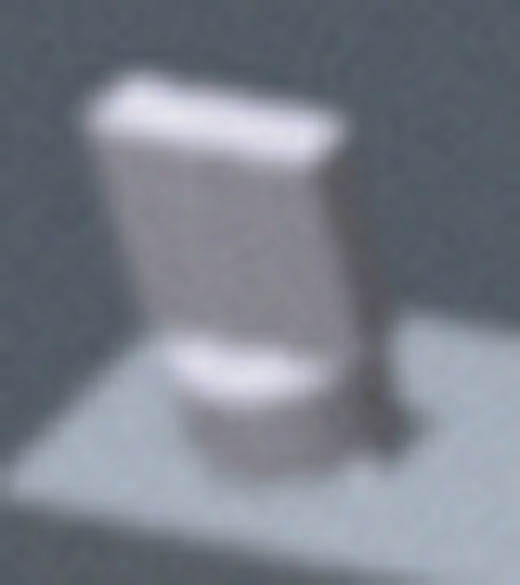

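```bash
cat >> h.py <<'E'
def pose():
    s=arm.observe(); q=s["eef_rot"]; return s,np.array(s["ee_pos"]),R.from_quat([q[1],q[2],q[3],q[0]]).as_matrix()
def show():
    s,p,M=pose(); print("t %.2f"%s["time"],"p",np.round(p,4),"yaw_y %.2f"%np.degrees(np.arctan2(M[1,1],M[0,1])),"xaxis",np.round(M[:,0],4),"F",np.round(s["ft_force"],2),"Mo",np.round(s["moment"],3),"w %.4f"%s["width"],"q1 %.2f q6 %.2f"%(s["q"][0],s["q"][5]))
def totool(dw):
    s,p,M=pose(); return np.asarray(dw)@M
E
python3 - <<'E'
from h import *
np.set_printoptions(precision=4,suppress=True)
show(); s,p,M=pose(); print(M)
for w in [(.40,.40,.23),(.55,.15,.23),(.49,-.264,.15)]: print(w,((np.array(w)-p)@M*1000).round(1))
E
```

```text
t 0.10 p [0.2278 0.5545 0.2305] yaw_y 67.67 xaxis [-0.0006 -0.0014 -1.    ] F [ 0.02 -0.2  -0.58] Mo [0.081 0.015 0.005] w 0.0855 q1 1.18 q6 1.57
[[-0.0006  0.38    0.925 ]
 [-0.0014  0.925  -0.38  ]
 [-1.     -0.0015  0.    ]]
(0.4, 0.4, 0.23) [  0.6 -77.5 218. ]
(0.55, 0.15, 0.23) [   0.9 -251.7  451.7]
(0.49, -0.264, 0.15) [  81.5 -657.4  553.5]
```

```bash
python3 - <<'E'
from h import *
s,p,M=pose()
N=20; tgt=np.array([.490,-.264,.130])
r0,a0=np.hypot(p[0],p[1]),np.arctan2(p[1],p[0]); r1,a1=np.hypot(*tgt[:2]),np.arctan2(tgt[1],tgt[0])
tot=np.radians(67.67+67.3)
T=R.from_matrix(M);cur=p.copy();w=round(tot/N,4);print(w)
for k in range(1,25):
    f=min(k/N,1); r=r0+(r1-r0)*f;a=a0+(a1-a0)*f
    P=np.array([r*np.cos(a),r*np.sin(a),p[2]+(tgt[2]-p[2])*max(0,(k-12)/12)])
    d=np.round((P-cur)*1000@T.as_matrix()).astype(int)
    cur=cur+T.apply(d)/1000
    ww=round(w,3) if k<=N else 0
    print([*map(int,d),ww,0,0],end=",\n" if k%8==0 else ",")
    T=T*R.from_rotvec([ww,0,0])
print(cur)
E
```

```text
0.1178
[0, -4, 50, np.float64(0.118), 0, 0],[0, -3, 50, np.float64(0.118), 0, 0],[0, -1, 50, np.float64(0.118), 0, 0],[0, 1, 49, np.float64(0.118), 0, 0],[0, 3, 50, np.float64(0.118), 0, 0],[0, 4, 49, np.float64(0.118), 0, 0],[0, 6, 48, np.float64(0.118), 0, 0],[0, 7, 49, np.float64(0.118), 0, 0],
[0, 9, 48, np.float64(0.118), 0, 0],[0, 11, 47, np.float64(0.118), 0, 0],[0, 12, 47, np.float64(0.118), 0, 0],[0, 14, 46, np.float64(0.118), 0, 0],[9, 15, 45, np.float64(0.118), 0, 0],[8, 17, 45, np.float64(0.118), 0, 0],[9, 18, 44, np.float64(0.118), 0, 0],[8, 20, 43, np.float64(0.118), 0, 0],
[9, 21, 42, np.float64(0.118), 0, 0],[8, 22, 42, np.float64(0.118), 0, 0],[9, 24, 40, np.float64(0.118), 0, 0],[8, 25, 40, np.float64(0.118), 0, 0],[8, 0, 0, 0, 0, 0],[9, 0, 0, 0, 0, 0],[8, 0, 0, 0, 0, 0],[9, 0, 0, 0, 0, 0],
[ 0.48985439 -0.26408577  0.12954868]
```

Request:
{"api": "apply_moves", "payload": {"targets": [[0,-4,50,0.118,0,0],[0,-3,50,0.118,0,0],[0,-1,50,0.118,0,0],[0,1,49,0.118,0,0],[0,3,50,0.118,0,0],[0,4,49,0.118,0,0],[0,6,48,0.118,0,0],[0,7,49,0.118,0,0]], "grip": 0}}

```text
time: 1.1
ee_pos: [0.5086, 0.2834, 0.2308]
eef_rot: [0.555, 0.438, 0.555, -0.439]
ft_force: [0.7, -0.4, -0.1]
width: 0.0856
```

Request:
{"api": "apply_moves", "payload": {"targets": [[0,9,48,0.118,0,0],[0,11,47,0.118,0,0],[0,12,47,0.118,0,0],[0,14,46,0.118,0,0],[9,15,45,0.118,0,0],[8,17,45,0.118,0,0],[9,18,44,0.118,0,0],[8,20,43,0.118,0,0]]}}

```text
time: 2.1
ee_pos: [0.5578, -0.0905, 0.1965]
eef_rot: [-0.295, -0.643, -0.295, 0.643]
ft_force: [0.7, -0.2, -0.3]
width: 0.0856
```

Request:
{"api": "apply_moves", "payload": {"targets": [[9,21,42,0.118,0,0],[8,22,42,0.118,0,0],[9,24,40,0.118,0,0],[8,25,40,0.118,0,0],[8,0,0,0,0,0],[9,0,0,0,0,0],[8,0,0,0,0,0],[9,0,0,0,0,0]]}}

```text
time: 3.1
ee_pos: [0.4907, -0.2625, 0.1288]
eef_rot: [0.138, 0.693, 0.138, -0.693]
ft_force: [-0.2, -0.3, 0.4]
width: 0.0855
```

```bash
python3 - <<'E'
from h import *
show(); cv2.imwrite("pics/s1.png",arm.read_camera("scene")[:,:,::-1])
cv2.imwrite("pics/s1z.png",up(cv2.imread("pics/s1.png"),(110,130,250,270),5))
E
```

```text
t 3.10 p [ 0.4907 -0.2625  0.1288] yaw_y -67.44 xaxis [ 1.e-04  1.e-04 -1.e+00] F [-0.17 -0.35  0.35] Mo [-0.021  0.036 -0.002] w 0.0855 q1 -0.49 q6 2.26
```

View pics/s1z.png

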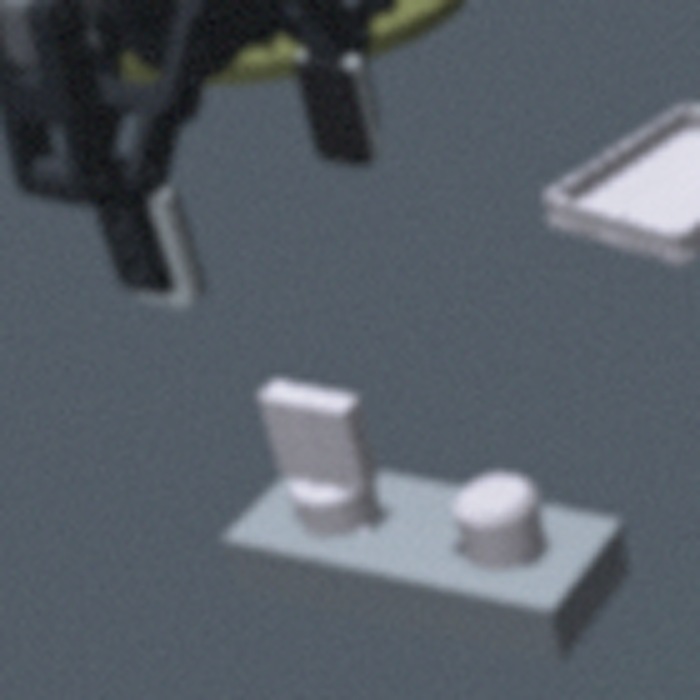

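Request:
{"api": "apply_moves", "payload": {"targets": [[12,1,1,0,0,0],[14,0,0,0,0,0],[14,0,0,0,0,0],[14,0,0,0,0,0],[12,0,0,0,0,0],[10,0,0,0,0,0],[6,0,0,0,0,0],[0,0,0,0,0,0]]}}

```text
time: 4.15
ee_pos: [0.4893, -0.2646, 0.0469]
eef_rot: [-0.137, -0.693, -0.138, 0.694]
ft_force: [-0.2, 0.8, 0.7]
width: 0.0853
```

Request:
{"api": "apply_moves", "payload": {"targets": [[0,0,0,0,0,0],[0,0,0,0,0,0],[0,0,0,0,0,0],[0,0,0,0,0,0],[0,0,0,0,0,0],[0,0,0,0,0,0],[0,0,0,0,0,0],[0,0,0,0,0,0]], "grip": 1, "grip_force": 60}}

```text
time: 5.15
ee_pos: [0.4897, -0.2649, 0.0475]
eef_rot: [0.138, 0.694, 0.138, -0.693]
ft_force: [-0.4, 0.5, 4.1]
width: 0.0091
```

```bash
python3 - <<'E'
from h import *
show(); cv2.imwrite("pics/s2.png",arm.read_camera("scene")[:,:,::-1])
cv2.imwrite("pics/s2z.png",up(cv2.imread("pics/s2.png"),(110,130,250,270),5))
E
```

```text
t 5.15 p [ 0.4897 -0.2649  0.0475] yaw_y -67.55 xaxis [ 3.e-04 -2.e-04 -1.e+00] F [-0.39  0.52  4.13] Mo [ 0.047  0.02  -0.001] w 0.0091 q1 -0.50 q6 2.25
```

View pics/s2z.png

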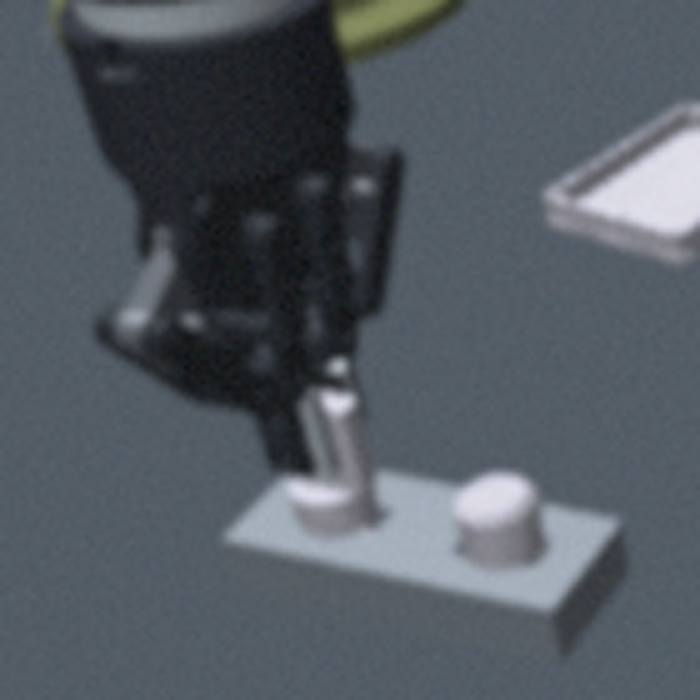

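```bash
cat > plan.py <<'E'
from h import *
def plan(way,yaw,N,lift=0,rows=8):
    pass
E
python3 - <<'E'
from h import *
s,p,M=pose(); T=R.from_matrix(M);cur=p.copy()
tgt=np.array([.578,.046,.1275]); lift=4;N=13;w=-round(np.radians(74.0)/N,3)
for k in range(1,25):
    if k<=lift: P=p+[0,0,.02*k]; ww=0
    else:
        f=min((k-lift)/N,1); f2=f*f*(3-2*f); P=np.r_[p[:2]+(tgt[:2]-p[:2])*f2,tgt[2]]; ww=w if k-lift<=N else 0
    d=np.round((P-cur)*1000@T.as_matrix()).astype(int); cur=cur+T.apply(d)/1000
    print([*map(int,d),float(ww),0,0],end=",\n" if k%8==0 else ","); T=T*R.from_rotvec([ww,0,0])
print(cur)
E
```

```text
[-20, 0, 0, 0.0, 0, 0],[-20, 0, 0, 0.0, 0, 0],[-20, 0, 0, 0.0, 0, 0],[-20, 0, 0, 0.0, 0, 0],[0, -4, -3, -0.099, 0, 0],[0, -11, -11, -0.099, 0, 0],[0, -15, -18, -0.099, 0, 0],[0, -17, -24, -0.099, 0, 0],
[0, -16, -29, -0.099, 0, 0],[0, -15, -33, -0.099, 0, 0],[0, -11, -36, -0.099, 0, 0],[0, -7, -35, -0.099, 0, 0],[0, -4, -34, -0.099, 0, 0],[0, 0, -29, -0.099, 0, 0],[0, 2, -23, -0.099, 0, 0],[0, 3, -15, -0.099, 0, 0],
[0, 1, -5, -0.099, 0, 0],[0, 0, 0, 0.0, 0, 0],[0, 0, 0, 0.0, 0, 0],[0, 0, 0, 0.0, 0, 0],[0, 0, 0, 0.0, 0, 0],[0, 0, 0, 0.0, 0, 0],[0, 0, 0, 0.0, 0, 0],[0, 0, 0, 0.0, 0, 0],
[0.57794357 0.04563527 0.12746846]
```

Request:
{"api": "apply_moves", "payload": {"targets": [[-20,0,0,0,0,0],[-20,0,0,0,0,0],[-20,0,0,0,0,0],[-20,0,0,0,0,0],[0,-4,-3,-0.099,0,0],[0,-11,-11,-0.099,0,0],[0,-15,-18,-0.099,0,0],[0,-17,-24,-0.099,0,0]]}}

```text
time: 6.2
ee_pos: [0.5092, -0.1936, 0.1266]
eef_rot: [-0.272, -0.652, -0.272, 0.653]
ft_force: [0.7, 0.2, -2.6]
width: 0.0089
```

Request:
{"api": "apply_moves", "payload": {"targets": [[0,-16,-29,-0.099,0,0],[0,-15,-33,-0.099,0,0],[0,-11,-36,-0.099,0,0],[0,-7,-35,-0.099,0,0],[0,-4,-34,-0.099,0,0],[0,0,-29,-0.099,0,0],[0,2,-23,-0.099,0,0],[0,3,-15,-0.099,0,0]]}}

```text
time: 7.2
ee_pos: [0.5764, 0.0418, 0.1264]
eef_rot: [0.503, 0.496, 0.504, -0.497]
ft_force: [-0.4, -0.4, -1.5]
width: 0.0092
```

Request:
{"api": "apply_moves", "payload": {"targets": [[0,1,-5,-0.099,0,0],[8,0,0,0,0,0],[10,0,0,0,0,0],[10,0,0,0,0,0],[10,0,0,0,0,0],[8,0,0,0,0,0],[6,0,0,0,0,0],[0,0,0,0,0,0]]}}

```text
time: 8.2
ee_pos: [0.5774, 0.0457, 0.0748]
eef_rot: [0.526, 0.472, 0.526, -0.473]
ft_force: [0.8, -0.7, -2.5]
width: 0.0092
```

```bash
python3 - <<'E'
from h import *
show(); 
for n,b in (("scene",(270,90,390,210)),("top",(200,180,320,270))):
    im=arm.read_camera(n)[:,:,::-1]
    cv2.imwrite(f"pics/{n}3.png",im); cv2.imwrite(f"pics/{n}3z.png",up(im,b,6 if n=="top" else 5))
show()
E
```

```text
t 8.20 p [0.5774 0.0457 0.0748] yaw_y 6.18 xaxis [-8.e-04 -1.e-04 -1.e+00] F [ 0.76 -0.69 -2.54] Mo [-0.033  0.004  0.022] w 0.0092 q1 0.08 q6 1.54
t 8.30 p [0.578  0.0458 0.0755] yaw_y 6.19 xaxis [ 4.e-04  0.e+00 -1.e+00] F [ 0.33  0.59 -1.34] Mo [ 0.052 -0.04  -0.002] w 0.0088 q1 0.08 q6 1.54
```

View pics/scene3z.png

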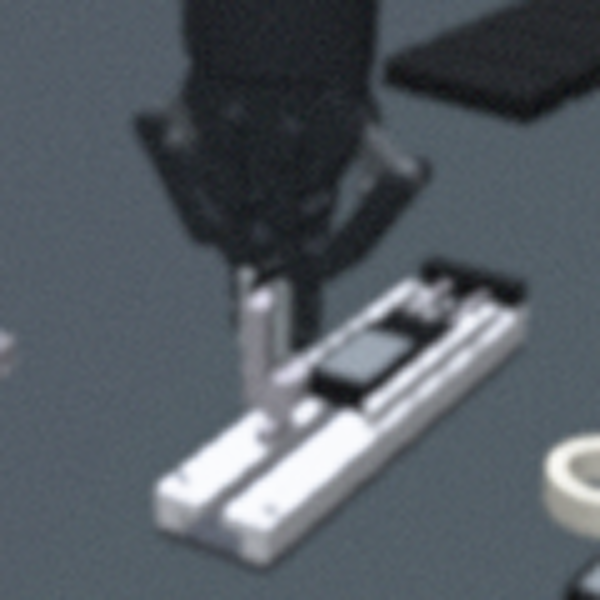

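View pics/top3z.png

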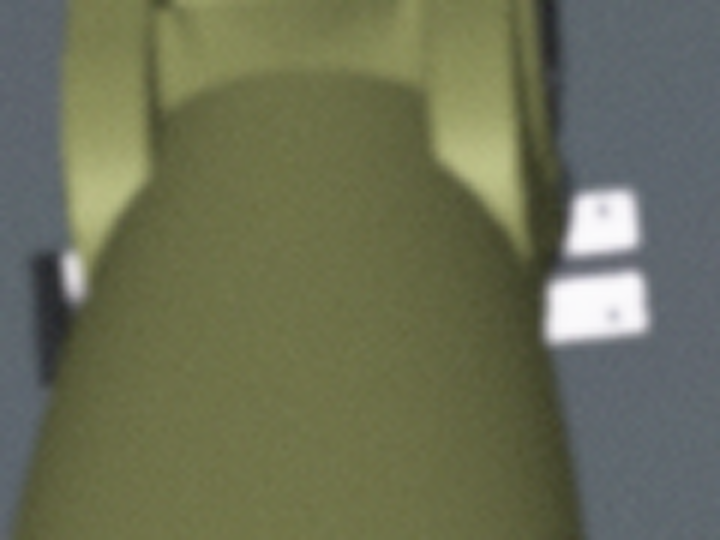

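Request:
{"api": "apply_moves", "payload": {"targets": [[3,0,0,0,0,0],[3,0,0,0,0,0],[2,0,0,0,0,0],[2,0,0,0,0,0],[1,0,0,0,0,0],[1,0,0,0,0,0],[1,0,0,0,0,0],[0,0,0,0,0,0]]}}

```text
time: 9.3
ee_pos: [0.5777, 0.0457, 0.0622]
eef_rot: [0.526, 0.472, 0.526, -0.472]
ft_force: [-0.3, -1.1, -1.6]
width: 0.009
```

```bash
python3 - <<'E'
from h import *
show()
E
```

```text
t 9.30 p [0.5777 0.0457 0.0622] yaw_y 6.19 xaxis [-1.e-04 -0.e+00 -1.e+00] F [-0.34 -1.07 -1.58] Mo [-0.039  0.01  -0.057] w 0.0090 q1 0.08 q6 1.54
```

No contact, and the head bottom is 2 mm below the rail top, so it's in the slot mouth. I'll keep lowering.

Request:
{"api": "apply_moves", "payload": {"targets": [[2,0,0,0,0,0],[2,0,0,0,0,0],[2,0,0,0,0,0],[2,0,0,0,0,0],[2,0,0,0,0,0],[1,0,0,0,0,0],[1,0,0,0,0,0],[0,0,0,0,0,0]]}}

```text
time: 10.3
ee_pos: [0.5778, 0.0457, 0.0502]
eef_rot: [0.526, 0.472, 0.526, -0.472]
ft_force: [-0.7, 0.1, -2.1]
width: 0.009
```

```bash
python3 - <<'E'
from h import *
show()
E
```

```text
t 10.30 p [0.5778 0.0457 0.0502] yaw_y 6.19 xaxis [-1.e-04 -0.e+00 -1.e+00] F [-0.71  0.1  -2.1 ] Mo [0.025 0.024 0.038] w 0.0090 q1 0.08 q6 1.54
```

Request:
{"api": "apply_moves", "payload": {"targets": [[1,0,0,0,0,0],[0.5,0,0,0,0,0],[0.5,0,0,0,0,0],[0.4,0,0,0,0,0],[0.3,0,0,0,0,0],[0,0,0,0,0,0],[0,0,0,0,0,0],[0,0,0,0,0,0]]}}

```text
time: 11.3
ee_pos: [0.5778, 0.0457, 0.0476]
eef_rot: [0.526, 0.472, 0.526, -0.472]
ft_force: [0.6, 0.3, -1.0]
width: 0.0088
```

```bash
python3 - <<'E'
from h import *
show(); im=arm.read_camera("scene")[:,:,::-1]; cv2.imwrite("pics/s4z.png",up(im,(290,125,390,205),8)); show()
E
```

```text
t 11.30 p [0.5778 0.0457 0.0476] yaw_y 6.19 xaxis [ 0. -0. -1.] F [ 0.58  0.35 -0.96] Mo [0.002 0.008 0.01 ] w 0.0088 q1 0.08 q6 1.54
t 11.35 p [0.5778 0.0457 0.0476] yaw_y 6.19 xaxis [ 0.  0. -1.] F [-0.34  0.17 -1.24] Mo [ 0.03  -0.076  0.058] w 0.0088 q1 0.08 q6 1.54
```

View pics/s4z.png

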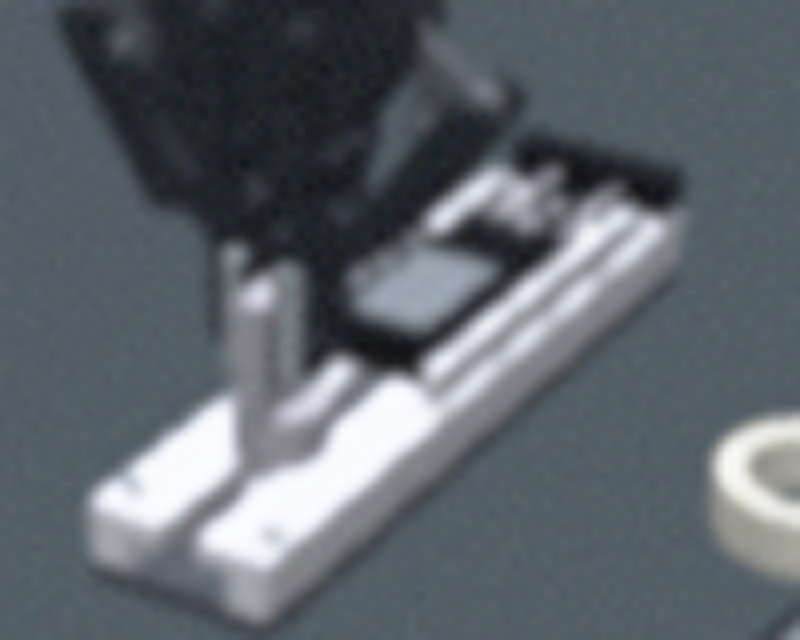

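The picture shows the stud in the slot with its collar about at rail level, at roughly (280,430) in the zoom. I'll feel for the seat next.

Request:
{"api": "apply_moves", "payload": {"targets": [[0.2,0,0,0,0,0],[0.2,0,0,0,0,0],[0.2,0,0,0,0,0],[0,0,0,0,0,0],[0,0,0,0,0,0],[0,0,0,0,0,0],[0,0,0,0,0,0],[0,0,0,0,0,0]]}}

```text
time: 12.35
ee_pos: [0.5778, 0.0457, 0.0475]
eef_rot: [0.526, 0.472, 0.526, -0.472]
ft_force: [-2.2, -0.9, 4.8]
width: 0.0093
```

Request:
{"api": "apply_moves", "payload": {"targets": [[-0.3,0,-2,-0.004,0,0],[0,0,-4,0,0,0],[0,0,-5,0,0,0],[0,0,-5,0,0,0],[0,0,-5,0,0,0],[0,0,-5,0,0,0],[0,0,-4,0,0,0],[0,0,-2,0,0,0]], "grip_force": 35}}

```text
time: 13.35
ee_pos: [0.5744, 0.0777, 0.0475]
eef_rot: [0.527, 0.471, 0.527, -0.471]
ft_force: [0.5, -3.2, 5.3]
width: 0.0089
```

```bash
python3 - <<'E'
from h import *
show()
E
```

```text
t 13.35 p [0.5744 0.0777 0.0475] yaw_y 6.42 xaxis [ 5.e-04 -4.e-04 -1.e+00] F [ 0.55 -3.23  5.29] Mo [-0.757 -0.095  0.037] w 0.0089 q1 0.13 q6 1.59
```

Request:
{"api": "apply_moves", "payload": {"targets": [[-0.2,0,-1,0,0,0],[0,0,-2,0,0,0],[0,0,-2.5,0,0,0],[0,0,-2.5,0,0,0],[0,0,-2.5,0,0,0],[0,0,-2.5,0,0,0],[0,0,-2.5,0,0,0],[0,0,-1.5,0,0,0]]}}

```text
time: 14.35
ee_pos: [0.5723, 0.0937, 0.0475]
eef_rot: [0.528, 0.471, 0.527, -0.472]
ft_force: [1.0, -6.0, 5.5]
width: 0.0091
```

```bash
python3 - <<'E'
from h import *
show(); im=arm.read_camera("scene")[:,:,::-1]; cv2.imwrite("pics/s5z.png",up(im,(290,125,390,205),8)); show()
E
```

```text
t 14.35 p [0.5723 0.0937 0.0475] yaw_y 6.40 xaxis [ 1.e-04 -2.e-03 -1.e+00] F [ 0.99 -5.97  5.52] Mo [-1.567 -0.099 -0.03 ] w 0.0091 q1 0.16 q6 1.62
t 14.40 p [0.5723 0.0939 0.0475] yaw_y 6.40 xaxis [ 0.     -0.0018 -1.    ] F [ 0.29 -6.35  5.08] Mo [-1.454 -0.083 -0.056] w 0.0087 q1 0.16 q6 1.62
```

View pics/s5z.png

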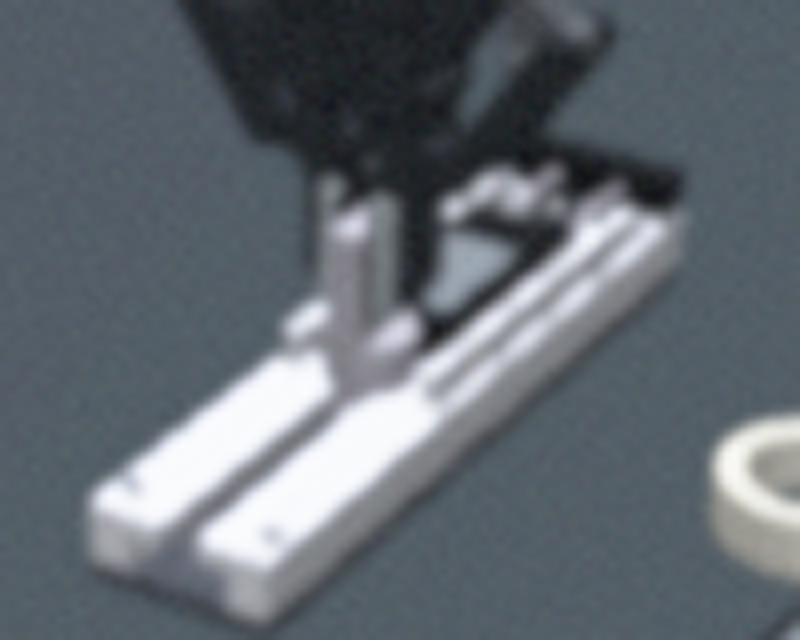

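Request:
{"api": "apply_moves", "payload": {"targets": [[-0.3,0,-0.5,0,0,0],[0,0,-0.5,0,0,0],[0,0,-0.5,0,0,0],[0,0,-0.5,0,0,0],[0,0,0,0,0,0],[0,0,0,0,0,0],[0,0,0,0,0,0],[0,0,0,0,0,0]]}}

```text
time: 15.4
ee_pos: [0.5719, 0.096, 0.0475]
eef_rot: [0.527, 0.471, 0.527, -0.472]
ft_force: [0.5, -5.1, 4.3]
width: 0.009
```

```bash
python3 - <<'E'
from h import *
show()
E
```

```text
t 15.40 p [0.5719 0.096  0.0475] yaw_y 6.40 xaxis [-4.e-04 -1.e-03 -1.e+00] F [ 0.49 -5.15  4.28] Mo [-1.223 -0.19   0.022] w 0.0090 q1 0.17 q6 1.63
```

Request:
{"api": "apply_moves", "payload": {"targets": [[-0.2,0,-0.4,0,0,0],[0,0,-0.3,0,0,0],[0,0,-0.3,0,0,0],[0,0,-0.3,0,0,0],[0,0,-0.3,0,0,0],[0,0,-0.2,0,0,0],[0,0,0,0,0,0],[0,0,0,0,0,0]]}}

```text
time: 16.4
ee_pos: [0.5717, 0.0982, 0.0479]
eef_rot: [0.527, 0.471, 0.527, -0.471]
ft_force: [0.1, -1.7, -2.1]
width: 0.0092
```

Request:
{"api": "apply_moves", "payload": {"targets": [[0.1,0,-0.3,0,0,0],[0,0,-0.3,0,0,0],[0,0,-0.3,0,0,0],[0,0,-0.3,0,0,0],[0,0,-0.3,0,0,0],[0,0,-0.3,0,0,0],[0,0,0,0,0,0],[0,0,0,0,0,0]]}}

```text
time: 17.4
ee_pos: [0.5717, 0.1, 0.0479]
eef_rot: [0.527, 0.471, 0.527, -0.471]
ft_force: [-0.5, -3.3, -2.9]
width: 0.0092
```

Request:
{"api": "apply_moves", "payload": {"targets": [[0,0,-0.3,0,0,0],[0,0,-0.3,0,0,0],[0,0,-0.3,0,0,0],[0,0,-0.3,0,0,0],[0,0,-0.3,0,0,0],[0,0,-0.3,0,0,0],[0,0,0,0,0,0],[0,0,0,0,0,0]]}}

```text
time: 18.4
ee_pos: [0.5715, 0.1018, 0.0479]
eef_rot: [0.527, 0.471, 0.527, -0.471]
ft_force: [-0.1, -3.1, -2.3]
width: 0.0089
```

Request:
{"api": "apply_moves", "payload": {"targets": [[0,0,-0.3,0,0,0],[0,0,-0.3,0,0,0],[0,0,-0.3,0,0,0],[0,0,-0.3,0,0,0],[0,0,-0.3,0,0,0],[0,0,-0.3,0,0,0],[0,0,0,0,0,0],[0,0,0,0,0,0]]}}

```text
time: 19.4
ee_pos: [0.5713, 0.1036, 0.0479]
eef_rot: [0.527, 0.471, 0.527, -0.471]
ft_force: [-0.5, -2.7, -2.9]
width: 0.0088
```

Request:
{"api": "apply_moves", "payload": {"targets": [[0,0,-0.3,0,0,0],[0,0,-0.3,0,0,0],[0,0,-0.3,0,0,0],[0,0,-0.3,0,0,0],[0,0,-0.3,0,0,0],[0,0,-0.3,0,0,0],[0,0,0,0,0,0],[0,0,0,0,0,0]]}}

```text
time: 20.4
ee_pos: [0.5711, 0.1053, 0.0479]
eef_rot: [0.527, 0.471, 0.527, -0.471]
ft_force: [-0.1, -3.7, -3.2]
width: 0.0091
```

Request:
{"api": "apply_moves", "payload": {"targets": [[0,0,-0.3,0,0,0],[0,0,-0.3,0,0,0],[0,0,-0.3,0,0,0],[0,0,-0.3,0,0,0],[0,0,-0.3,0,0,0],[0,0,-0.3,0,0,0],[0,0,0,0,0,0],[0,0,0,0,0,0]]}}

```text
time: 21.4
ee_pos: [0.5709, 0.1071, 0.0479]
eef_rot: [0.527, 0.471, 0.527, -0.471]
ft_force: [-0.3, -4.1, -1.3]
width: 0.009
```

Request:
{"api": "apply_moves", "payload": {"targets": [[0,0,-0.3,0,0,0],[0,0,-0.3,0,0,0],[0,0,-0.3,0,0,0],[0,0,-0.3,0,0,0],[0,0,-0.3,0,0,0],[0,0,-0.3,0,0,0],[0,0,0,0,0,0],[0,0,0,0,0,0]]}}

```text
time: 22.4
ee_pos: [0.5707, 0.1089, 0.0479]
eef_rot: [0.527, 0.471, 0.527, -0.471]
ft_force: [0.2, -3.9, -2.4]
width: 0.0092
```

Request:
{"api": "apply_moves", "payload": {"targets": [[0,0,-0.3,0,0,0],[0,0,-0.3,0,0,0],[0,0,-0.3,0,0,0],[0,0,-0.3,0,0,0],[0,0,-0.3,0,0,0],[0,0,-0.3,0,0,0],[0,0,0,0,0,0],[0,0,0,0,0,0]]}}

```text
time: 23.4
ee_pos: [0.5704, 0.1107, 0.0479]
eef_rot: [0.527, 0.471, 0.527, -0.471]
ft_force: [0.7, -3.6, -3.0]
width: 0.0087
```

Request:
{"api": "apply_moves", "payload": {"targets": [[0,0,-0.3,0,0,0],[0,0,-0.3,0,0,0],[0,0,-0.3,0,0,0],[0,0,-0.3,0,0,0],[0,0,-0.3,0,0,0],[0,0,-0.3,0,0,0],[0,0,0,0,0,0],[0,0,0,0,0,0]]}}

```text
time: 24.4
ee_pos: [0.5703, 0.1125, 0.0479]
eef_rot: [0.527, 0.471, 0.527, -0.471]
ft_force: [-0.1, -4.4, -2.2]
width: 0.0093
```

Request:
{"api": "apply_moves", "payload": {"targets": [[0,0,-0.3,0,0,0],[0,0,-0.3,0,0,0],[0,0,-0.3,0,0,0],[0,0,-0.3,0,0,0],[0,0,-0.3,0,0,0],[0,0,-0.3,0,0,0],[0,0,0,0,0,0],[0,0,0,0,0,0]]}}

```text
time: 25.4
ee_pos: [0.5701, 0.1142, 0.0479]
eef_rot: [0.527, 0.471, 0.527, -0.471]
ft_force: [-0.7, -5.0, -2.6]
width: 0.0091
```

Request:
{"api": "apply_moves", "payload": {"targets": [[0,0,-0.3,0,0,0],[0,0,-0.3,0,0,0],[0,0,-0.3,0,0,0],[0,0,-0.3,0,0,0],[0,0,-0.3,0,0,0],[0,0,-0.3,0,0,0],[0,0,0,0,0,0],[0,0,0,0,0,0]]}}

```text
time: 26.4
ee_pos: [0.57, 0.1146, 0.0479]
eef_rot: [0.528, 0.471, 0.526, -0.472]
ft_force: [0.8, -9.5, -3.5]
width: 0.0092
```

The advance stalled and the force jumped from 5 to 9.5 N, which looks like the stop. A small push will confirm it.

Request:
{"api": "apply_moves", "payload": {"targets": [[0,0,-0.2,0,0,0],[0,0,-0.2,0,0,0],[0,0,-0.2,0,0,0],[0,0,0,0,0,0],[0,0,0,0,0,0],[0,0,0,0,0,0],[0,0,0,0,0,0],[0,0,0,0,0,0]]}}

```text
time: 27.4
ee_pos: [0.57, 0.1147, 0.0479]
eef_rot: [0.528, 0.471, 0.526, -0.472]
ft_force: [1.1, -9.7, -2.1]
width: 0.0092
```

```bash
python3 - <<'E'
from h import *
show(); im=arm.read_camera("scene")[:,:,::-1]; cv2.imwrite("pics/s6z.png",up(im,(290,125,390,205),8)); show()
E
```

```text
t 27.40 p [0.57   0.1147 0.0479] yaw_y 6.36 xaxis [ 5.e-04 -4.e-03 -1.e+00] F [ 1.06 -9.66 -2.06] Mo [-2.529 -0.07  -0.034] w 0.0092 q1 0.20 q6 1.66
t 27.45 p [0.57   0.1147 0.0479] yaw_y 6.35 xaxis [ 5.0e-04 -4.1e-03 -1.0e+00] F [ 1.   -9.25 -1.81] Mo [-2.55  -0.123 -0.006] w 0.0092 q1 0.20 q6 1.66
```

View pics/s6z.png

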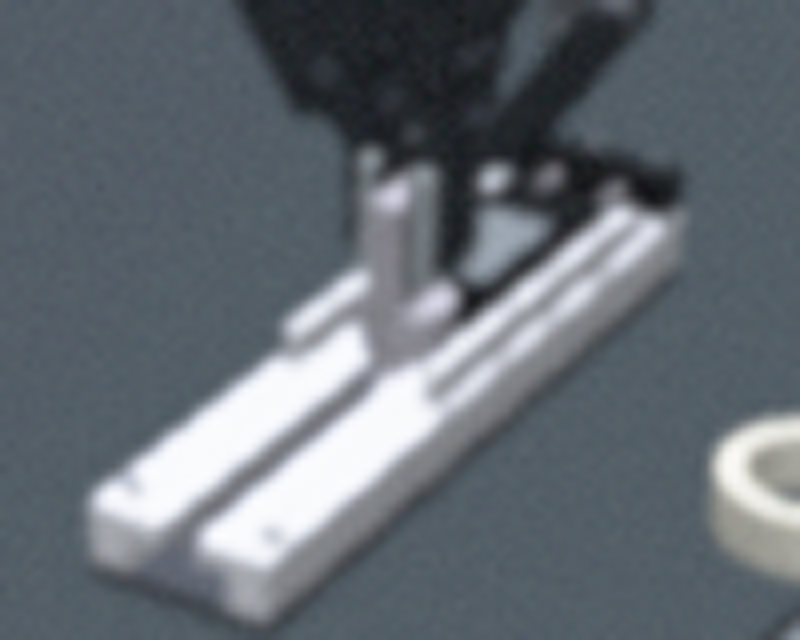

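The stop is confirmed. The TCP has been fixed at y=0.1147 over two pushes at about 10 N, at fixture x ≈ -0.6 mm, which is within the expected range. I'll ease off slightly and begin the turn.

Request:
{"api": "apply_moves", "payload": {"targets": [[0,0,0.4,0,0,0],[0,0,0.4,0,0,0],[0,0,0.2,-0.03,0,0],[0,0,0,-0.06,0,0],[0,0,0,-0.08,0,0],[0,0,0,-0.08,0,0],[0,0,0,-0.08,0,0],[0,0,0,0,0,0]], "grip_force": 60}}

```text
time: 28.45
ee_pos: [0.5715, 0.1147, 0.0483]
eef_rot: [0.599, 0.378, 0.596, -0.378]
ft_force: [3.0, -7.2, -3.6]
width: 0.0095
```

```bash
python3 - <<'E'
from h import *
show()
E
```

```text
t 28.45 p [0.5715 0.1147 0.0483] yaw_y 25.32 xaxis [ 0.0028 -0.0021 -1.    ] F [ 3.01 -7.18 -3.64] Mo [-1.886 -0.864 -0.071] w 0.0095 q1 0.20 q6 1.33
```

```bash
python3 - <<'E'
from h import *
im=arm.read_camera("scene")[:,:,::-1]; cv2.imwrite("pics/s7z.png",up(im,(310,125,370,185),10)); show()
print(totool([1,0,0]),totool([0,1,0]))
E
```

```text
t 28.50 p [0.5715 0.1147 0.0483] yaw_y 25.29 xaxis [ 0.0028 -0.0021 -1.    ] F [ 2.81 -6.85 -3.49] Mo [-1.834 -0.844 -0.007] w 0.0090 q1 0.20 q6 1.33
[0.00281652 0.90418549 0.42713074] [-0.00207136  0.4271368  -0.90418464]
```

View pics/s7z.png

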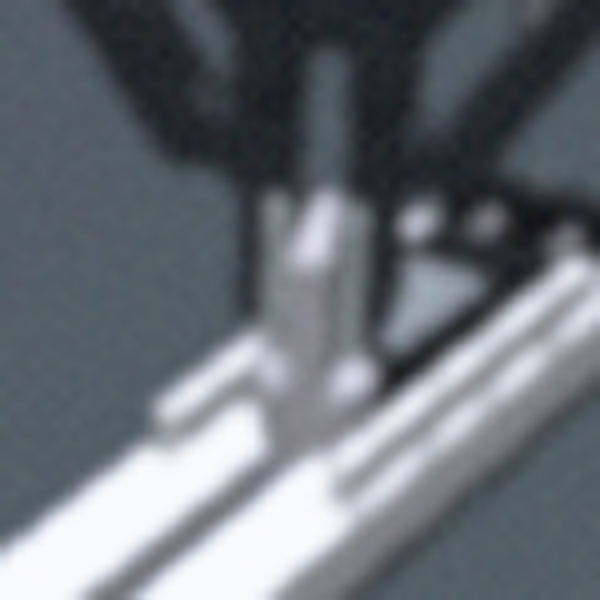

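Request:
{"api": "apply_moves", "payload": {"targets": [[0,0.4,0.3,0,0,0],[0,0.4,0.3,0,0,0],[0,0,0,-0.06,0,0],[0,0,0,-0.08,0,0],[0,0,0,-0.08,0,0],[0,0,0,-0.08,0,0],[0,0,0,0,0,0],[0,0,0,0,0,0]]}}

```text
time: 29.5
ee_pos: [0.5728, 0.1149, 0.0485]
eef_rot: [0.648, 0.285, 0.646, -0.285]
ft_force: [3.8, -6.2, -3.0]
width: 0.009
```

```bash
python3 - <<'E'
from h import *
show()
E
```

```text
t 29.50 p [0.5728 0.1149 0.0485] yaw_y 42.48 xaxis [ 0.0034 -0.0014 -1.    ] F [ 3.83 -6.19 -2.99] Mo [-1.62  -0.756 -0.021] w 0.0090 q1 0.20 q6 1.03
```

Request:
{"api": "apply_moves", "payload": {"targets": [[0,0.4,0.4,-0.04,0,0],[0,0.3,0.3,-0.08,0,0],[0,0.2,0.3,-0.08,0,0],[0,0,0,-0.08,0,0],[0,0,0,-0.08,0,0],[0,0,0,-0.08,0,0],[0,0,0,0,0,0],[0,0,0,0,0,0]]}}

```text
time: 30.5
ee_pos: [0.5731, 0.1149, 0.0483]
eef_rot: [0.694, 0.137, 0.693, -0.137]
ft_force: [0.6, -6.1, -1.6]
width: 0.009
```

```bash
python3 - <<'E'
from h import *
im=arm.read_camera("scene")[:,:,::-1]; cv2.imwrite("pics/s8z.png",up(im,(310,125,370,185),10)); show()
E
```

```text
t 30.55 p [0.5731 0.1149 0.0483] yaw_y 67.70 xaxis [ 0.0016 -0.001  -1.    ] F [ 0.54 -7.01 -2.07] Mo [-1.455 -0.21  -0.018] w 0.0092 q1 0.20 q6 0.59
```

View pics/s8z.png

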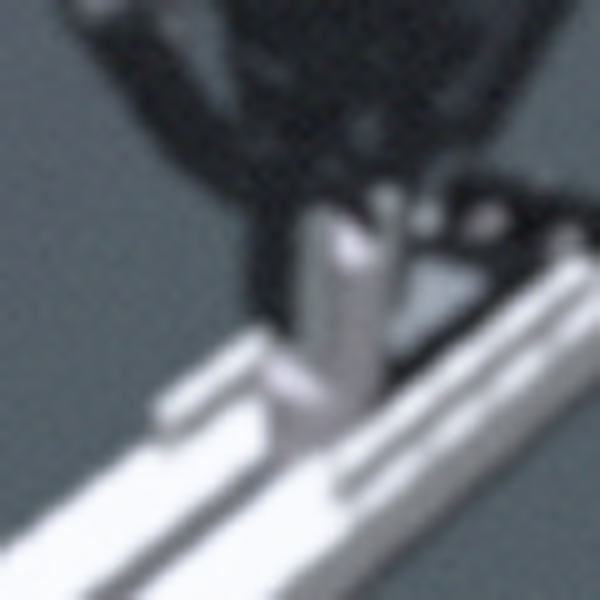

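Request:
{"api": "apply_moves", "payload": {"targets": [[0,0,0,-0.06,0,0],[0,0,0,-0.08,0,0],[0,0,0,-0.08,0,0],[0,0,0,-0.08,0,0],[0,0,0,-0.08,0,0],[0,0,0,-0.07,0,0],[0,0,0,-0.05,0,0],[0,0,0,0,0,0]]}}

```text
time: 31.55
ee_pos: [0.5731, 0.1151, 0.0483]
eef_rot: [0.707, -0.04, 0.706, 0.039]
ft_force: [0.8, -5.5, -0.9]
width: 0.0091
```

```bash
python3 - <<'E'
from h import *
show(); print(totool([0,1,0]))
E
```

```text
t 31.55 p [0.5731 0.1151 0.0483] yaw_y 96.37 xaxis [ 1.5e-03 -6.0e-04 -1.0e+00] F [ 0.84 -5.5  -0.93] Mo [-1.377 -0.213 -0.003] w 0.0091 q1 0.20 q6 0.09
[-6.35647450e-04  9.93816784e-01  1.11030604e-01]
```

The stud has made its full quarter turn and turned freely. Now I'll lower the collar onto the rail and ease it back against the notch before opening.

Request:
{"api": "apply_moves", "payload": {"targets": [[0.4,-0.5,0,0,0,0],[0.3,-0.5,0,0,0,0],[0,-0.5,0,0,0,0],[0,-0.5,0,0,0,0],[0,-0.5,0,0,0,0],[0,-0.5,0,0,0,0],[0,0,0,0,0,0],[0,0,0,0,0,0]]}}

```text
time: 32.55
ee_pos: [0.5731, 0.1127, 0.0475]
eef_rot: [0.706, -0.039, 0.706, 0.039]
ft_force: [2.5, -1.4, 3.3]
width: 0.0091
```

```bash
python3 - <<'E'
from h import *
show()
E
```

```text
t 32.55 p [0.5731 0.1127 0.0475] yaw_y 96.38 xaxis [ 9.e-04  5.e-04 -1.e+00] F [ 2.52 -1.43  3.26] Mo [-0.148 -0.493  0.018] w 0.0091 q1 0.19 q6 0.08
```

Request:
{"api": "apply_moves", "payload": {"targets": [[-0.1,-0.4,0,0,0,0],[0,-0.4,0,0,0,0],[0,-0.4,0,0,0,0],[0,-0.3,0,0,0,0],[0,0,0,0,0,0],[0,0,0,0,0,0],[0,0,0,0,0,0],[0,0,0,0,0,0]]}}

```text
time: 33.55
ee_pos: [0.573, 0.1112, 0.0475]
eef_rot: [0.706, -0.039, 0.706, 0.039]
ft_force: [1.3, 1.6, 5.2]
width: 0.0088
```

```bash
python3 - <<'E'
from h import *
show()
E
```

```text
t 33.55 p [0.573  0.1112 0.0475] yaw_y 96.38 xaxis [ 4.e-04  4.e-04 -1.e+00] F [1.3  1.58 5.25] Mo [ 0.324 -0.479  0.013] w 0.0088 q1 0.19 q6 0.08
```

Request:
{"api": "apply_moves", "payload": {"targets": [[0,0,0,0,0,0],[0,0,0,0,0,0],[0,0,0,0,0,0],[0,0,0,0,0,0],[0,0,0,0,0,0],[0,0,0,0,0,0],[0,0,0,0,0,0],[0,0,0,0,0,0]], "grip": 0.5}}

```text
time: 34.55
ee_pos: [0.5728, 0.1109, 0.0473]
eef_rot: [0.706, -0.039, 0.706, 0.039]
ft_force: [-0.2, -0.2, 0.3]
width: 0.0429
```

Request:
{"api": "apply_moves", "payload": {"targets": [[-5,0,0,0,0,0],[-10,0,0,0,0,0],[-15,0,0,0,0,0],[-20,0,0,0,0,0],[-20,0,0,0,0,0],[-20,0,0,0,0,0],[-20,0,0,0,0,0],[-10,0,0,0,0,0]]}}

```text
time: 35.55
ee_pos: [0.5737, 0.1111, 0.1696]
eef_rot: [0.707, -0.039, 0.705, 0.039]
ft_force: [-0.4, 0.3, -0.3]
width: 0.0428
```

```bash
python3 - <<'E'
from h import *
show(); im=arm.read_camera("scene")[:,:,::-1]; cv2.imwrite("pics/s9.png",im); cv2.imwrite("pics/s9z.png",up(im,(290,125,390,205),8))
E
```

```text
t 35.55 p [0.5737 0.1111 0.1696] yaw_y 96.37 xaxis [ 2.8e-03  6.0e-04 -1.0e+00] F [-0.41  0.29 -0.35] Mo [ 0.065 -0.032  0.045] w 0.0428 q1 0.19 q6 0.08
```

View pics/s9z.png

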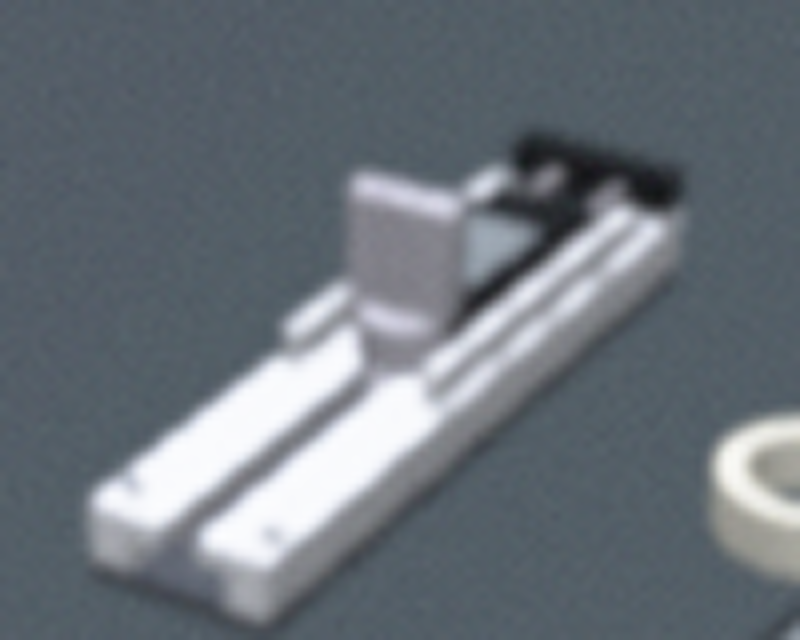

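Released. The wing stands crosswise and upright, with its top at about (408,192) in the zoom, and the battery is still behind it. I'll move aside and check both views again.

Request:
{"api": "apply_moves", "payload": {"targets": [[-10,-10,0,0,0,0],[0,-40,0,0,0,0],[0,-50,0,0,0,0],[0,-50,0,0,0,0],[0,-40,0,0,0,0],[0,-20,0,0,0,0],[0,0,0,0,0,0],[0,0,0,0,0,0]]}}

```text
time: 36.6
ee_pos: [0.5958, -0.0969, 0.1771]
eef_rot: [0.706, -0.039, 0.706, 0.04]
ft_force: [0.2, 0.9, 0.5]
width: 0.0427
```

```bash
python3 - <<'E'
from h import *
show(); im=arm.read_camera("scene")[:,:,::-1]; cv2.imwrite("pics/s10.png",im)
t=arm.read_camera("top")[:,:,::-1]; cv2.imwrite("pics/t10.png",t); cv2.imwrite("pics/t10z.png",up(t,(200,200,315,255),6))
a=cv2.imread("pics/s9.png");print(cv2.absdiff(a,np.ascontiguousarray(im))[125:205,310:390].max())
c=back([(408,192)],(290,125));w=plane("scene",c,.076)[0];print("wing top",w)
o=np.array([.5703,.1155]);d=np.array([-.1123,.9937]);print("fixture x,y",(w[:2]-o)@d,(w[:2]-o)@[-d[1],d[0]])
E
```

```text
t 36.60 p [ 0.5958 -0.0969  0.1771] yaw_y 96.41 xaxis [-6.e-04  7.e-04 -1.e+00] F [0.21 0.87 0.51] Mo [ 0.044 -0.032 -0.056] w 0.0427 q1 -0.16 q6 -0.27
10
wing top [0.57176457 0.10871111 0.076     ]
fixture x,y -0.00691058961240221 -0.0006929521089250871
```

View pics/t10z.png

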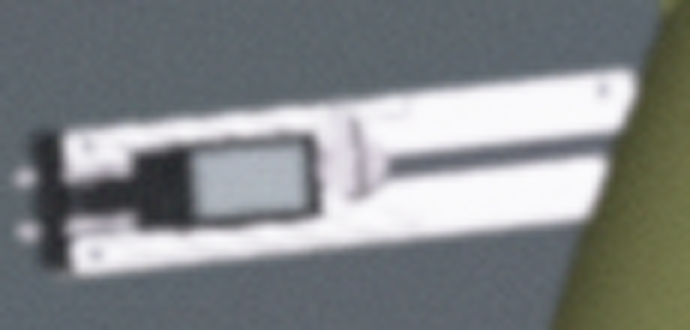

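View pics/s10.png

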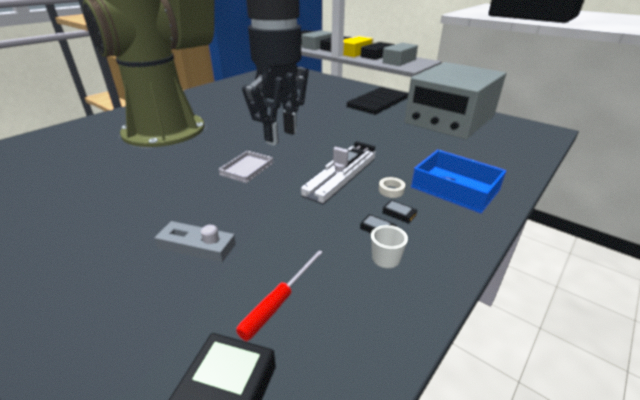

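The top view shows the wing crosswise at about (355,160) in the zoom. The battery is pressed on the contact block, whose guide rods stick out behind the end plate at (25,178) and (25,232). Nothing changed between the last two pictures, so I'm handing the job in.

```bash
python3 -c "
from plant import arm
print(arm.job_done())"
```

```text
the job is handed in; nothing more can be done
None
```

The battery is clamped in the fixture: the stud is locked crosswise at the stop and holds the battery against the sprung contacts. I handed the job in at about 37 s of the 64 s allowed.

**What I did:**
- **Insertion:** I took the stud from the rack and lowered it into the T-slot without touching the sides. The collar seated at about 5 N.
- **Slide:** I slid it along in steps of about 2 mm or less near the end. The stop showed at fixture x of about -0.6 mm, where the force climbed from 5 to about 10 N and the stud stopped moving.
- **Lock and release:** It took the quarter turn with almost no turning moment. I let the springs bring it back about 3.5 mm, lowered the collar onto the rail and opened the gripper.

**Last checks:**
- Both cameras show the wing crosswise and upright, and the battery against the contact block. The block is pushed in, with its rods sticking out behind the end plate.
- The picture just after release and the one about a second later agree to within noise, so nothing has crept.
- In the views, nothing else looks moved.

**Checks that disagreed or were incomplete:**
- A further 0.6 mm push at the stop left the force at about 10 N, where I expected it to rise. The position did not change either, so I still took it as the stop.
- The gripper drifted about 3 mm sideways during the turn, at no more than 4 N. I followed it with small corrections and did not find the cause.
- A rough pixel reading of the wing top afterwards put the stud at fixture x of about -7 mm, where the arm's position gave about -4 mm. I read the wing's corners by eye, so that reading is less certain.
- I had no direct reading of the dock joint. That the springs are compressed is judged from the push force and the pictures.

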